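Show the ringed end mill to the inspection camera

TASK

Take hold of the bar of the cutter case's clear cover, fold the cover up until it stands upright, at a right angle to the case's top, and let it stand there by itself. Then lift the cutter with the stop ring round its tail out of the case and hold it up in the air in front of the inspection camera, its cutting end towards the lens, 90 mm from the glass and in the middle of the view, its shank in line with the camera's line of sight (the camera looks slanting down, so the cutting end points up at it). Finish while holding it still there in the gripper; leave the other cutter in its cradles and the other things on the bench where they are, and do not touch the camera or its stand.

Things in the scene. Friction and masses are not known exactly. Their poses are not given: they have to be found in the camera images.
- case: White open-topped case fixed to the bench, 140 (x) by 230 (y) by 65 mm high, walls, floor 6 mm. Origin: centre of its underside; z up; +x away from the robot, to the hinge. Two lanes along x at y = +50 and -50 mm, one cutter in each, shank axis 40 mm up, on two black cradles (8 mm long, 34 mm wide, 39 mm high, at x = -36 and +29 mm); between them the shank is free down to the floor.
- cover (a joint): Hinge of the clear cover (framed in aluminium, 140 by 230 by 6 mm, 0.2 kg), in rad: 0 = lying closed on the case, pi/2 = upright, stop at 1.95; it starts between 0 and 0.35. Stiff friction hinge: the cover stays wherever it is left; about 2 to 4 N at the bar moves it.
- cover_bar (a point): Middle of the cover's grip bar: round steel, 10 mm thick, 84 mm free between its two arms, parallel to the hinge, 45 mm in front of the cover's front edge. Pinch it from above, fingers closing across it; it turns between the fingers as the cover swings. Cover closed: 69 mm above the bench. Axes of the cover: z its outward normal, x from the bar to the hinge.
- cover_hinge (a point): Middle of the hinge axis (along the case's y) on the far rim of the case, 70 mm from its centre in x, 66 mm above the bench. The bar's centre lies 185 mm from it towards the cover's front and 3 mm along the cover's outward normal. Opening raises the bar and swings it over towards the case's +x.
- mill: The wanted cutter: loose steel end mill 110 mm long, about 0.22 kg, shank 20 mm in diameter, stop ring 32 mm in diameter and 8 mm wide at its tail, flat cutting end 14 mm in diameter, 17 mm long. Origin on its axis at mid-length; x towards the cutting end. Bare shank from x = -47 to +38 mm, balance point near x = -9 mm. Lies in either lane, cutting end to the hinge side.
- mill_tip (a point): Centre of the end mill's cutting face, 55 mm along the mill's x from its origin.
- drill: The other cutter, to be left alone in the other lane: the same 20 mm shank and 110 mm length but without a ring, its cutting end a pointed cone. Origin and axes as for the mill.
- camera: Inspection camera fixed on its stand: white 50 mm block, black lens barrel 42 mm in diameter and 30 mm long, looking 25 degrees below level, roughly towards the robot. Origin: centre of the lens glass, 270 mm above the bench. x points backwards (away from what it looks at, rising 25 degrees), y is level: a mill shown rightly has its x along the camera's x.
- focus (a point): Point in the air on the camera's line of sight, 90 mm in front of the lens glass, 232 mm above the bench: where the centre of the mill's cutting face belongs.
- stand: Camera stand fixed to the bench: grey base 60 by 55 by 50 mm and a steel post 16 mm thick up to 350 mm, 75 mm behind the lens glass (level distance). Origin: on the bench, 45 mm (level) behind the lens glass; x points backwards from the camera, z up.
- spray: Bystander: spray can 60 mm in diameter, 170 mm tall, standing; origin at the centre of its underside.
- bush: Bystander: dark steel bush 52 mm in diameter, 42 mm tall; origin at the centre of its underside.
- wrench: Bystander: wrench lying flat on the bench, on the camera's side, nearer the robot; origin on its underside, x along its length.

How it is judged:
By the outcome, as a careful person would: the job done as asked, in the order asked, and still so for the second after the job is handed in, while the arm keeps its last pose, push and grip.
It also fails if it takes over 61 s, if anything falls off the work surface, if the arm or the gripper's body presses on something with over 40 N, if the wrist force passes 120 N, or if a joint passes its speed limit or range.

ROBOT

A 6-joint arm with a two-finger parallel gripper is mounted at the origin on the work surface. World frame = base frame: x ahead of the robot, y to its left, z up, the work surface at z = 0. Lengths are in m, angles in rad, forces in N, time in s.
With the tool pointing down it reaches from about 0.375 to 0.9 m from the base axis. Payload 3.1 kg.
Tool frame: the origin (TCP) lies where the fingers leave the gripper's body, on its centre line; the fingertips stand 73 mm ahead of it and the grasp point (between the pads) lies 54 mm ahead of it; z points along the fingers, y is the line along which they close (so a half turn about z gives the same grasp; the last joint's range is limited). The gripper opens to 85 mm and grips with 20 to 120 N. Pads are 22 mm wide; open, the fingers measure 114 mm over their backs; the gripper's body (76 mm by 85 mm) begins 54 mm behind the grasp point. The pads swing forward as they close: fully open they stand 13 mm farther back than shut.
Start: joints at [-0.178, 0.527, 1.433, -0, 1.181, -0.178], TCP at [0.625, 0, 0.304] pointing down, gripper open.
Joint ranges: [-3.08, 3.08], [-0.75, 2.2], [0.22, 2.44], [-1.43, 4.57], [0, 2.65], [-2.85, 2.85]. Speed limits (rad/s): [2.79, 2.79, 3.14, 3.14, 3.14, 3.14].

INTERFACE

Orientations are given as a unit quaternion [x, y, z, w].
In Python, from station import manip gives the robot as it stands.
- The arm moves only by the shell command python3 -m crank 'ROWS' [FORCE]. ROWS is JSON, a list of rows, each an object with "dp": the shift along the tool's x, y, z normalised to -1 to 1, where 1 is 50 cm, a list of three; "delta_rot": the turn, a rotation vector about the tool's x, y, z normalised to -1 to 1, where 1 is 2 pi rad, a list of three; "fingers": the opening, from -1 (shut) to 1 (fully open). A call has 1 to 12 rows; each row shifts and turns the commanded pose from where the row before left it, along the tool's axes as they then stand; what a row does not reach is not made up. A row lasts 1/12 s, in which the tool goes at most 41.7 mm and 7.16 degrees, less where a joint would pass 70% of its speed; a pose out of reach is approached as far as the arm can. A call with a number of a shift or a turn outside -1 to 1 is refused whole. A call with a gripper value outside its range is refused whole. The fingers move at their own pace and stop on an object; FORCE is the grip in N (left out, the last holds). Time passes only in rows, so rows that do not move let the fingers close. It gives the time, the measured TCP pose, the force, the opening and the grip force at its end, in the units of the state.
- manip.sense(): the state, without advancing time (a new reading comes with each control period).
- manip.snapshot(name): name is "scene" or "side" or "wrist"; returns (picture, depth): 420x560x3 uint8, red, green, blue; 420x560 float32, m along the optical axis (not along the pixel's ray), 0 where there is no reading.
- manip.camera_model(name): a dict with "fx", "fy", "cx", "cy" (pixels), "origin" and "attitude" of the camera in the world. Camera axes: x right, y up, looking along -z (the intrinsics and any distortion apply to the point x, -y, -z); pixel columns grow to the right and rows downward; lengths in m; the calibration is good to about 2 mm. A picture is of the moment at which its call begins: read the wrist's pose just before it. camera_model takes no time and is no camera call; for the wrist camera it gives the pose at the moment of the call.
- manip.sign_off(): hands the job in; it is judged then, once.
The state is a dict: "t": time; "q": joint angles; "qd": joint speeds; "tau": joint torques, N m; "tcp_pos": TCP position; "tool_rot": TCP orientation; "force": force on the tool from outside, world axes, zero at the start; "ft_torque": the same for the moment, N m; "finger_gap": opening from 0.0 (shut) to 1.0 (fully open); "gripper_force": force on a finger pad.
Only numpy, scipy, OpenCV 4.12 (cv2) and the standard library are available. Lean on these libraries where they do the work, as an engineer would, in place of code of your own. Each camera call takes 0.05 s, during which the arm holds its last target. There are 200 camera calls.

## Working session

There is one attempt and no reset: what is moved stays moved. The work goes in short steps, Python scripts to look and compute and a shell command to move; the robot and the scene stay as the last step left them, time stands still between calls to the robot, and variables do not carry over. Pictures are saved under pics/ and viewed, at most 10 in all, crops included, and the job is handed in when it is done.

```bash
mkdir -p pics; ls; cat > h.py <<'E'
import numpy as np, cv2
from station import manip
from scipy.spatial.transform import Rotation as R
def cam(n):
    m=manip.camera_model(n); a=np.array(m["attitude"])
    A=a if a.shape==(3,3) else R.from_quat(a).as_matrix()
    return m,A,np.array(m["origin"])
def pt(n,d,u,v):
    m,A,o=cam(n); return o+A@np.array([(u-m["cx"])/m["fx"]*d,-(v-m["cy"])/m["fy"]*d,-d])
def cloud(n,D):
    m,A,o=cam(n); v,u=np.mgrid[:D.shape[0],:D.shape[1]]
    P=np.stack([(u-m["cx"])/m["fx"]*D,-(v-m["cy"])/m["fy"]*D,-D],-1)
    return P@A.T+o
def snap(n,f):
    p,D=manip.snapshot(n); cv2.imwrite(f"pics/{f}.png",p[:,:,::-1]); np.save(f"pics/{f}.npy",D); return p,D
E
python3 - <<'E'
from h import *
for n in("scene","side","wrist"):
    print(n,manip.camera_model(n)); snap(n,n+"0")
s=manip.sense();print(s)
E
```

```text
pics
scene {'fx': 402.5727438563508, 'fy': 402.5727438563508, 'cx': 281.42110556945073, 'cy': 205.06329230244307, 'origin': array([0.82787334, 0.34082849, 0.8996009 ]), 'attitude': array([0.07614016, 0.29038185, 0.91825585, 0.25823874])}
side {'fx': 526.815379917888, 'fy': 526.815379917888, 'cx': 272.6551916946507, 'cy': 216.132848340644, 'origin': array([-0.03565504, -0.88855777,  0.91573686]), 'attitude': array([ 0.42295105, -0.1527468 , -0.29943788,  0.84149735])}
wrist {'fx': 323.38938162018223, 'fy': 323.38938162018223, 'cx': 280.4429193195043, 'cy': 206.22066695342977, 'origin': array([0.6241482 , 0.07904758, 0.3721574 ]), 'attitude': array([-1.55798263e-01,  1.31569273e-03, -3.54771226e-04,  9.87787955e-01])}
{'t': 0.15, 'q': array([-1.78504743e-01,  5.28290728e-01,  1.43357890e+00, -3.25007229e-05,
        1.18138596e+00, -1.78499935e-01]), 'qd': array([ 1.94896095e-03, -2.12695129e-03, -3.80368240e-03,  9.46234154e-05,
        9.97972792e-05,  1.76759093e-03]), 'tau': array([ 1.17890530e-03, -4.42742836e+01, -1.78276026e+01, -2.15643640e-04,
        5.61750654e-03, -9.84718270e-06]), 'tcp_pos': array([6.24588636e-01, 9.38727920e-05, 3.03144149e-01]), 'tool_rot': array([ 7.07103865e-01,  7.07109208e-01, -4.86547325e-04, -6.74414334e-04]), 'force': array([0.55073773, 0.42978595, 0.46444283]), 'ft_torque': array([-0.04623978, -0.01386396,  0.06643121]), 'gripper_force': 0.0, 'finger_gap': 1.000029775056015}
```

View pics/scene0.png

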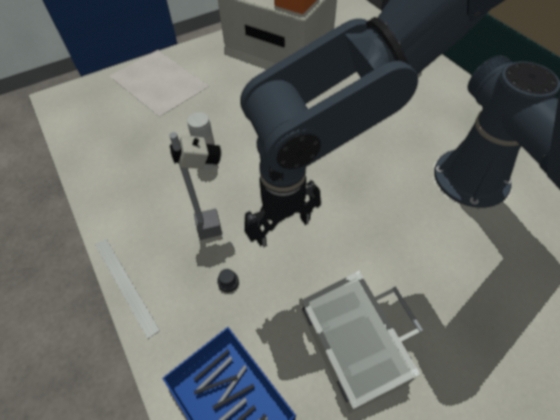

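View pics/side0.png

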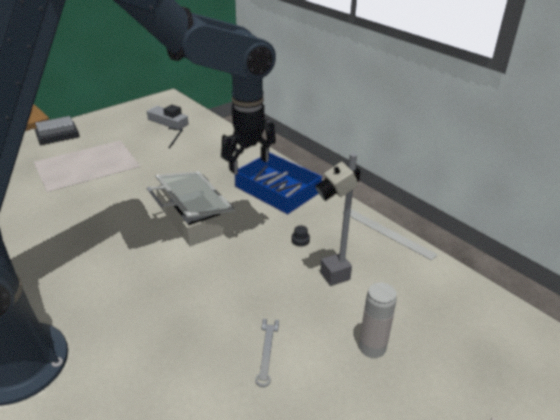

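Scene: case with cover slightly raised at ~(360,340), bar at ~(405,312). Camera head at ~(197,152), its base at (208,223), bush (228,280). Side: case at (190,210), lens at (327,187), stand base (336,270), can (378,320), wrench (267,352).

```bash
python3 - <<'E'
from h import *
a=cv2.imread("pics/scene0.png");b=cv2.imread("pics/side0.png")
c1=cv2.resize(a[260:420,290:430],None,fx=3.7,fy=3.7,interpolation=3)[:592]
c2=cv2.resize(b[140:290,140:360],None,fx=3.6,fy=3.6,interpolation=3)
cv2.imwrite("pics/c1.png",c1);cv2.imwrite("pics/c2.png",c2)
for n,ps in(("scene",[(308,303),(356,278),(412,374),(358,404),(386,292),(419,326),(404,311),(360,340),(340,300),(370,330),(197,152),(208,219),(228,277)]),("side",[(166,177),(205,172),(230,208),(155,190),(327,187),(340,178),(336,265),(300,230),(380,290),(267,352),(345,230)])):
    D=np.load(f"pics/{n}0.npy");C=cloud(n,D)
    for u,v in ps: print(n,u,v,C[v,u].round(3))
E
```

```text
scene 308 303 [0.62  0.092 0.074]
scene 356 278 [0.508 0.106 0.1  ]
scene 412 374 [0.536 0.316 0.098]
scene 358 404 [0.648 0.303 0.072]
scene 386 292 [0.477 0.166 0.108]
scene 419 326 [0.471 0.256 0.115]
scene 404 311 [ 0.424  0.2   -0.001]
scene 360 340 [0.578 0.214 0.089]
scene 340 300 [0.562 0.125 0.088]
scene 370 330 [0.549 0.209 0.09 ]
scene 197 152 [ 0.696 -0.209  0.313]
scene 208 219 [ 0.707 -0.232  0.049]
scene 228 277 [ 0.735 -0.068  0.04 ]
side 166 177 [0.549 0.311 0.093]
side 205 172 [0.729 0.392 0.001]
side 230 208 [0.614 0.084 0.08 ]
side 155 190 [0.548 0.398 0.003]
side 327 187 [ 0.653 -0.234  0.295]
side 340 178 [ 0.677 -0.247  0.314]
side 336 265 [ 0.699 -0.241  0.05 ]
side 300 230 [ 0.729 -0.074  0.043]
side 380 290 [ 0.611 -0.441  0.173]
side 267 352 [ 0.422 -0.315  0.009]
side 345 230 [ 0.714 -0.245  0.155]
```

View pics/c1.png

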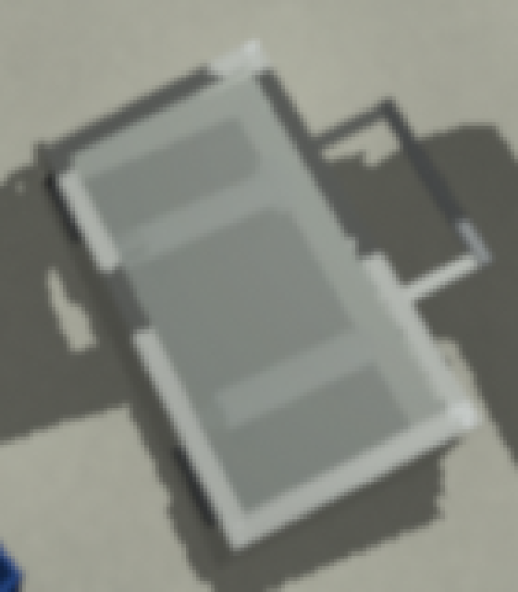

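View pics/c2.png

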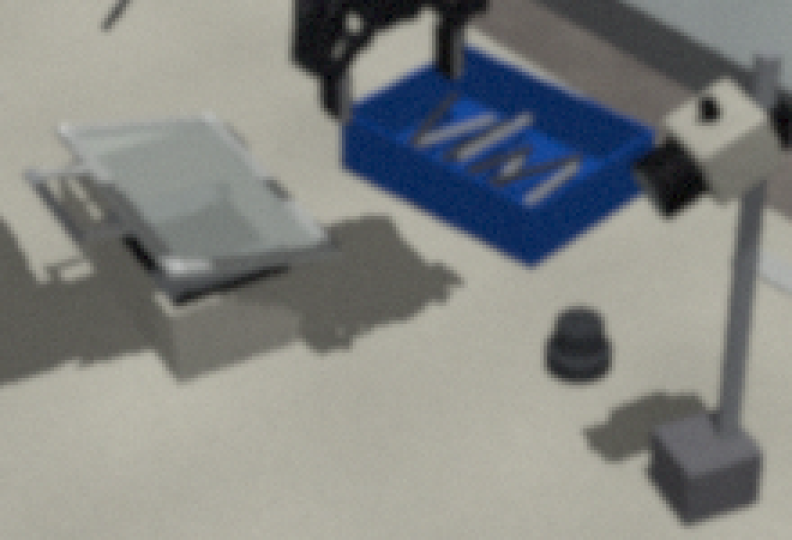

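```bash
python3 - <<'E'
from h import *
def rect(P):
    (c,s,a)=cv2.minAreaRect(np.float32(P[:,:2]*1000)); return np.round(c,1),np.round(s,1),round(a,1)
Cs={n:cloud(n,np.load(f"pics/{n}0.npy")).reshape(-1,3) for n in("scene","side")}
for n,C in Cs.items():
    m=(C[:,0]>.4)&(C[:,0]<.72)&(C[:,1]>.03)&(C[:,1]<.37)&(C[:,2]>.062)&(C[:,2]<.14)
    P=C[m]
    # robust plane
    Q=P
    for _ in range(8):
        c=Q.mean(0); nrm=np.linalg.svd(Q-c)[2][2]; nrm*=np.sign(nrm[2]); Q=P[abs((P-c)@nrm)<.006]
    tilt=np.arccos(nrm[2]); print(n,len(P),len(Q),"c",c.round(4),"n",nrm.round(4),"tilt",tilt.round(3),"az",np.degrees(np.arctan2(nrm[1],nrm[0])).round(1))
    az=np.arctan2(nrm[1],nrm[0]); # opening leans the normal toward +x of the case? n=( -sin?,..)
    print(" rect all",rect(Q)," box",cv2.boxPoints(cv2.minAreaRect(np.float32(Q[:,:2]*1000))).round(0).tolist())
    for nm,b in dict(base=(.64,.78,-.31,-.17,.042,.058),bush=(.68,.78,-.12,-.02,.035,.05),head=(.6,.78,-.31,-.15,.24,.34),post=(.64,.78,-.31,-.17,.08,.23)).items():
        q=C[(C[:,0]>b[0])&(C[:,0]<b[1])&(C[:,1]>b[2])&(C[:,1]<b[3])&(C[:,2]>b[4])&(C[:,2]<b[5])]
        if len(q)>5: print(" ",nm,len(q),q.mean(0).round(4),rect(q))
E
```

```text
scene 9046 8979 c [0.5744 0.2092 0.0867] n [ 0.2205 -0.0318  0.9749] tilt 0.225 az -8.2
 rect all (array([555.7, 203.1]), array([230.5, 191.7]), 81.8)  box [[444.0, 103.0], [634.0, 75.0], [667.0, 303.0], [477.0, 331.0]]
  base 404 [ 0.71   -0.2283  0.0491] (array([ 711.1, -233.1]), array([55.7, 59.6]), 74.6)
  bush 199 [ 0.7375 -0.0716  0.0412] (array([736.6, -72.8]), array([36.2, 35.2]), 64.2)
  head 1357 [ 0.6997 -0.2192  0.301 ] (array([ 692.5, -227.5]), array([49.8, 98.4]), 74.7)
  post 287 [ 0.7262 -0.2322  0.1602] (array([ 725.3, -234. ]), array([11. , 16.3]), 88.5)
side 2558 2292 c [0.5609 0.1939 0.0906] n [ 0.2177 -0.0331  0.9755] tilt 0.222 az -8.6
 rect all (array([550.5, 203.3]), array([238.8, 192.7]), 82.2)  box [[439.0, 98.0], [630.0, 72.0], [662.0, 308.0], [471.0, 335.0]]
  base 393 [ 0.6998 -0.2379  0.0507] (array([ 704.2, -234.2]), array([61.5, 59.7]), 76.6)
  bush 129 [ 0.7296 -0.0759  0.0425] (array([732. , -73.7]), array([39.8, 35.2]), 50.0)
  head 1177 [ 0.6835 -0.2395  0.2997] (array([ 686.9, -229.8]), array([55.3, 98.8]), 75.2)
  post 348 [ 0.7164 -0.2415  0.1576] (array([ 716.8, -241. ]), array([14.5, 16. ]), 39.8)
```

```bash
python3 -m crank '[{"dp":[0.054,-0.039,0.012],"delta_rot":[0,0,0],"fingers":0.1},{"dp":[0.054,-0.039,0.012],"delta_rot":[0,0,0],"fingers":0.1},{"dp":[0.054,-0.039,0.012],"delta_rot":[0,0,0],"fingers":0.1},{"dp":[0.054,-0.039,0.012],"delta_rot":[0,0,0],"fingers":0.1},{"dp":[0.054,-0.039,0.012],"delta_rot":[0,0,0],"fingers":0},{"dp":[0.054,-0.039,0.012],"delta_rot":[0,0,0],"fingers":0},{"dp":[0.054,-0.039,0.012],"delta_rot":[0,0,0],"fingers":0},{"dp":[0.054,-0.039,0.012],"delta_rot":[0,0,0],"fingers":0},{"dp":[0,0,0],"delta_rot":[0,0,0.0114],"fingers":0},{"dp":[0,0,0],"delta_rot":[0,0,0.0114],"fingers":0},{"dp":[0,0,0],"delta_rot":[0,0,0],"fingers":0},{"dp":[0,0,0],"delta_rot":[0,0,0],"fingers":0}]' 40
python3 - <<'E'
from h import *
s=manip.sense();print(s["tcp_pos"],R.from_quat(s["tool_rot"]).as_matrix().round(3),s["finger_gap"],s["t"])
snap("wrist","w1"); a=cv2.imread("pics/w1.png"); print(manip.camera_model("wrist"))
E
```

```text
t: 1.15
tcp_pos: [0.4689, 0.2162, 0.2558]
tool_rot: [0.755, 0.656, -0.0, -0.0]
force: [0.6, 0.3, 0.2]
finger_gap: 0.501
gripper_force: 0.0
[0.46893453 0.2161682  0.25584218] [[ 0.141  0.99  -0.   ]
 [ 0.99  -0.141 -0.   ]
 [-0.    -0.    -1.   ]] 0.500888779358185 1.15
{'fx': 323.38938162018223, 'fy': 323.38938162018223, 'cx': 280.4429193195043, 'cy': 206.22066695342977, 'origin': array([0.47981819, 0.29408442, 0.32497704]), 'attitude': array([-0.15560321,  0.0114083 , -0.07047618,  0.98523632])}
```

View pics/w1.png

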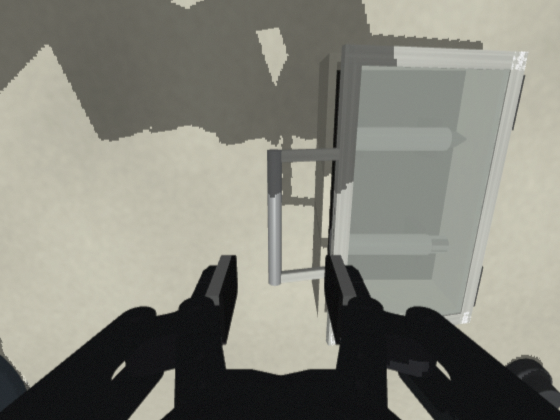

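Bar spans (275,150)–(275,285). Pointed drill is in the upper (+y) lane at row 138; the stepped mill is in the lower (−y) lane at row 243.

```bash
python3 - <<'E'
from h import *
D=np.load("pics/w1.npy");C=cloud("wrist",D)
for u,v in [(275,165),(275,200),(275,217),(275,240),(275,278)]: print(u,v,C[v,u].round(4))
P=C[100:300,330:520].reshape(-1,3);P=P[P[:,2]>.06]
Q=P
for _ in range(8):
    c=Q.mean(0); n=np.linalg.svd(Q-c)[2][2]; n*=np.sign(n[2]); Q=P[abs((P-c)@n)<.004]
print(c,n,np.arccos(n[2]),np.degrees(np.arctan2(n[1],n[0])))
print(cv2.boxPoints(cv2.minAreaRect(np.float32(Q[:,:2]*1000))))
# bar points
b=C[155:283,268:283].reshape(-1,3); b=b[b[:,2]>.09]; print(b.mean(0),np.linalg.svd(b-b.mean(0))[2][0])
E
```

```text
275 165 [0.4705 0.2551 0.1132]
275 200 [0.467  0.2316 0.1146]
275 217 [0.465  0.2188 0.1128]
275 240 [0.4625 0.202  0.1139]
275 278 [0.4581 0.1719 0.1141]Traceback (most recent call last):
  File "<stdin>", line 7, in <module>
    u, s, vh = gufunc(a, signature=signature)
               ~~~~~~^^^^^^^^^^^^^^^^^^^^^^^^
numpy._core._exceptions._ArrayMemoryError: Unable to allocate 8.12 GiB for an array with shape (33014, 33014) and data type float64
```

```bash
python3 -m crank '[{"dp":[-0.002,-0.002,0.047],"delta_rot":[0,0,0],"fingers":-0.05},{"dp":[-0.002,-0.002,0.047],"delta_rot":[0,0,0],"fingers":-0.05},{"dp":[-0.002,-0.002,0.047],"delta_rot":[0,0,0],"fingers":-0.05},{"dp":[0,-0.002,0.045],"delta_rot":[0,0,0],"fingers":-0.05},{"dp":[0,0,0],"delta_rot":[0,0,0],"fingers":-0.05},{"dp":[0,0,0],"delta_rot":[0,0,0],"fingers":-1},{"dp":[0,0,0],"delta_rot":[0,0,0],"fingers":-1},{"dp":[0,0,0],"delta_rot":[0,0,0],"fingers":-1},{"dp":[0,0,0],"delta_rot":[0,0,0],"fingers":-1},{"dp":[0,0,0],"delta_rot":[0,0,0],"fingers":-1},{"dp":[0,0,0],"delta_rot":[0,0,0],"fingers":-1},{"dp":[0,0,0],"delta_rot":[0,0,0],"fingers":-1}]' 40
python3 - <<'E'
import numpy as np
th=np.linspace(.218,np.pi/2,13)
x=-(.185*np.cos(th)-.003*np.sin(th)); z=.185*np.sin(th)+.003*np.cos(th)
for t,a,b in zip(th[1:],np.diff(x)/.5,-np.diff(z)/.5): print(t.round(3),a.round(4),b.round(4))
E
```

```text
t: 2.2
tcp_pos: [0.4641, 0.2138, 0.1636]
tool_rot: [0.756, 0.655, -0.0, -0.0]
force: [-3.3, 1.6, 2.5]
finger_gap: 0.102
gripper_force: 39.3
0.331 0.0119 -0.0399
0.443 0.0164 -0.0383
0.556 0.0206 -0.0363
0.669 0.0245 -0.0337
0.782 0.0282 -0.0307
0.894 0.0314 -0.0274
1.007 0.0343 -0.0237
1.12 0.0368 -0.0197
1.233 0.0387 -0.0154
1.345 0.0402 -0.0109
1.458 0.0412 -0.0063
1.571 0.0417 -0.0017
```

```bash
python3 -m crank '[{"dp":[0,0.006,-0.02],"delta_rot":[0,0,0],"fingers":-1},{"dp":[0,0.006,-0.02],"delta_rot":[0,0,0],"fingers":-1},{"dp":[0,0.008,-0.019],"delta_rot":[0,0,0],"fingers":-1},{"dp":[0,0.008,-0.019],"delta_rot":[0,0,0],"fingers":-1},{"dp":[0,0.01,-0.018],"delta_rot":[0,0,0],"fingers":-1},{"dp":[0,0.01,-0.018],"delta_rot":[0,0,0],"fingers":-1},{"dp":[0,0.0123,-0.017],"delta_rot":[0,0,0],"fingers":-1},{"dp":[0,0.0123,-0.017],"delta_rot":[0,0,0],"fingers":-1},{"dp":[0,0.014,-0.0154],"delta_rot":[0,0,0],"fingers":-1},{"dp":[0,0.014,-0.0154],"delta_rot":[0,0,0],"fingers":-1},{"dp":[0,0,0],"delta_rot":[0,0,0],"fingers":-1},{"dp":[0,0,0],"delta_rot":[0,0,0],"fingers":-1}]' 40
```

```text
t: 3.2
tcp_pos: [0.5126, 0.2068, 0.2532]
tool_rot: [0.756, 0.655, -0.001, -0.002]
force: [-6.9, 2.4, 6.4]
finger_gap: 0.1
gripper_force: 39.7
```

```bash
python3 -m crank '[{"dp":[0,0.0157,-0.0137],"delta_rot":[0,0,0],"fingers":-1},{"dp":[0,0.0157,-0.0137],"delta_rot":[0,0,0],"fingers":-1},{"dp":[0,0.0171,-0.0118],"delta_rot":[0,0,0],"fingers":-1},{"dp":[0,0.0171,-0.0118],"delta_rot":[0,0,0],"fingers":-1},{"dp":[0,0.0184,-0.0098],"delta_rot":[0,0,0],"fingers":-1},{"dp":[0,0.0184,-0.0098],"delta_rot":[0,0,0],"fingers":-1},{"dp":[0,0.0194,-0.0077],"delta_rot":[0,0,0],"fingers":-1},{"dp":[0,0.0194,-0.0077],"delta_rot":[0,0,0],"fingers":-1},{"dp":[0,0.02,-0.0055],"delta_rot":[0,0,0],"fingers":-1},{"dp":[0,0.02,-0.0055],"delta_rot":[0,0,0],"fingers":-1},{"dp":[0,0,0],"delta_rot":[0,0,0],"fingers":-1},{"dp":[0,0,0],"delta_rot":[0,0,0],"fingers":-1}]' 40
python3 - <<'E'
from h import *
s=manip.sense();print(s["tcp_pos"],s["force"])
E
```

```text
t: 4.2
tcp_pos: [0.6059, 0.1933, 0.3034]
tool_rot: [0.756, 0.655, 0.002, 0.002]
force: [-1.1, -0.7, 8.1]
finger_gap: 0.096
gripper_force: 41.2
[0.60588153 0.19332501 0.3034315 ] [-1.12530765 -0.73941714  8.08393851]
```

```bash
cat > cov.py <<'E'
from h import *
def cover(n,f):
    p,D=snap(n,f); C=cloud(n,D).reshape(-1,3)
    h=np.array([.6425,.187]);u=np.array([.989,-.146]);u/=np.linalg.norm(u);w=np.array([-u[1],u[0]])
    a=(C[:,:2]-h)@u;b=(C[:,:2]-h)@w
    P=C[(abs(b)<.112)&(a>-.09)&(a<.05)&(C[:,2]>.075)&(C[:,2]<.203)]
    rng=np.random.default_rng(0);best=0
    for _ in range(300):
        q=P[rng.choice(len(P),3)];nn=np.cross(q[1]-q[0],q[2]-q[0]);nn/=np.linalg.norm(nn)+1e-12
        k=abs((P-q[0])@nn)<.004
        if k.sum()>best:best=k.sum();K=k
    Q=P[K];c=Q.mean(0);w_,v=np.linalg.eigh(np.cov((Q-c).T));nn=v[:,0];nn*=np.sign(nn[0])
    print(n,len(P),best,"c",c.round(4),"n",nn.round(4),"theta",np.pi/2-np.arcsin(nn[2]),"az",np.degrees(np.arctan2(nn[1],nn[0])))
E
python3 - <<'E'
from cov import *
from scipy.optimize import least_squares
P=np.array([[.4641,.2138,.1636],[.5126,.2068,.2532],[.6059,.1933,.3034]])
u=np.array([.989,-.146]);u/=np.linalg.norm(u)
a=P[:,:2]@u;z=P[:,2]
r=least_squares(lambda c:np.hypot(a-c[0],z-c[1])-.18502,[a[0]+.18,.12])
print(r.x,r.fun,np.arctan2(z-r.x[1],r.x[0]-a)-.0162, a[2],z[2])
cover("side","s2");cover("scene","sc2")
E
```

```text
[0.60805864 0.12227264] [-0.00018256  0.00030083 -0.00017523] [0.20929369 0.76832662 1.35370452] 0.5711741081483773 0.3034
side 892 892 c [0.6228 0.1797 0.1394] n [ 0.9677 -0.136   0.212 ] theta 1.3571300244257842 az -8.000074697783488
scene 3574 3570 c [0.6333 0.2006 0.1412] n [ 0.9667 -0.1384  0.2154] theta 1.3537346604294647 az -8.148153376662982
```

```bash
python3 -m crank '[{"dp":[0,0.0133,-0.0025],"delta_rot":[0,0,0],"fingers":-1},{"dp":[0,0.0133,-0.002],"delta_rot":[0,0,0],"fingers":-1},{"dp":[0,0.0133,-0.0015],"delta_rot":[0,0,0],"fingers":-1},{"dp":[0,0.0133,-0.0012],"delta_rot":[0,0,0],"fingers":-1},{"dp":[0,0.0133,-0.0005],"delta_rot":[0,0,0],"fingers":-1},{"dp":[0,0.0133,0],"delta_rot":[0,0,0],"fingers":-1},{"dp":[0,0,0],"delta_rot":[0,0,0],"fingers":-1},{"dp":[0,0,0],"delta_rot":[0,0,0],"fingers":-1},{"dp":[0,0,0],"delta_rot":[0,0,0],"fingers":-1}]' 40
python3 - <<'E'
from cov import *
s=manip.sense();print(s["tcp_pos"],s["force"],s["tcp_pos"][:2]@np.array([.98928,-.14604]))
cover("side","s3");cover("scene","sc3")
E
```

```text
t: 5.05
tcp_pos: [0.6453, 0.1876, 0.3061]
tool_rot: [0.756, 0.655, 0.002, 0.002]
force: [-0.1, -0.6, 5.3]
finger_gap: 0.099
gripper_force: 41.9
[0.64527343 0.18762829 0.30606918] [-0.12792101 -0.57425513  5.25903892] 0.6109548618093243
side 1328 1328 c [0.6387 0.1801 0.1396] n [ 0.9901 -0.1402 -0.0034] theta 1.5741693001124393 az -8.058219825486415
scene 1375 1375 c [0.6511 0.2074 0.1391] n [ 0.99   -0.1411 -0.0041] theta 1.5748534362289448 az -8.109631593301055
```

```bash
python3 -m crank '[{"dp":[0,0,0],"delta_rot":[0,0,0],"fingers":-0.2},{"dp":[0,0,0],"delta_rot":[0,0,0],"fingers":-0.2},{"dp":[0,0,0],"delta_rot":[0,0,0],"fingers":-0.2},{"dp":[0,0,0],"delta_rot":[0,0,0],"fingers":-0.2},{"dp":[0,0,-0.02],"delta_rot":[0,0,0],"fingers":-0.2},{"dp":[0,0,-0.04],"delta_rot":[0,0,0],"fingers":-0.2},{"dp":[0,0,-0.05],"delta_rot":[0,0,0],"fingers":-0.2},{"dp":[0,0,-0.04],"delta_rot":[0,0,0],"fingers":0},{"dp":[0,-0.05,0],"delta_rot":[0,0,-0.018],"fingers":0.1},{"dp":[0,-0.05,0],"delta_rot":[0,0,-0.018],"fingers":0.1},{"dp":[0,-0.05,0],"delta_rot":[0,0,-0.018],"fingers":0.1},{"dp":[0,-0.05,0],"delta_rot":[0,0,-0.018],"fingers":0.1}]'
python3 -m crank '[{"dp":[0,0,0],"delta_rot":[0,0,-0.019],"fingers":0.1},{"dp":[0,0,0],"delta_rot":[0,0,-0.019],"fingers":0.1},{"dp":[0,0,0],"delta_rot":[0,0,-0.019],"fingers":0.1},{"dp":[0,0,0],"delta_rot":[0,0,-0.019],"fingers":0.1},{"dp":[0,0,0],"delta_rot":[0,0,-0.019],"fingers":0.1},{"dp":[0,0,0],"delta_rot":[0,0,-0.019],"fingers":0.1},{"dp":[0,0,0],"delta_rot":[0,0,-0.019],"fingers":0.1},{"dp":[0,0,0],"delta_rot":[0,0,-0.019],"fingers":0.1},{"dp":[0,0,0],"delta_rot":[0,0,-0.019],"fingers":0.1},{"dp":[0,0,0],"delta_rot":[0,0,-0.007],"fingers":0.1},{"dp":[0,0,0],"delta_rot":[0,0,0],"fingers":0.1}]'
python3 - <<'E'
from cov import *
s=manip.sense();print(s["tcp_pos"],s["q"],R.from_quat(s["tool_rot"]).as_matrix().round(3),s["finger_gap"],s["t"])
cover("side","s4");snap("wrist","w4")
E
```

```text
t: 6.15
tcp_pos: [0.5432, 0.1856, 0.3804]
tool_rot: [0.587, 0.809, 0.0, 0.0]
force: [-0.8, -0.8, -0.4]
finger_gap: 0.549
gripper_force: 0.0
t: 7.07
tcp_pos: [0.5444, 0.1852, 0.3803]
tool_rot: [0.071, 0.997, 0.0, 0.0]
force: [-0.1, -0.2, -0.6]
finger_gap: 0.551
gripper_force: 0.0
[0.54442257 0.18522874 0.38032424] [ 1.33736469e-01  3.79653730e-01  1.46535804e+00 -8.13958108e-05
  1.29578133e+00 -1.29454753e+00] [[-0.99   0.142  0.001]
 [ 0.142  0.99   0.   ]
 [-0.001  0.    -1.   ]] 0.5508649728300766 7.0667
side 1340 1327 c [0.6388 0.181  0.1393] n [ 0.99   -0.1408 -0.0011] theta 1.5718476937914263 az -8.096093648196154
```

View pics/w4.png

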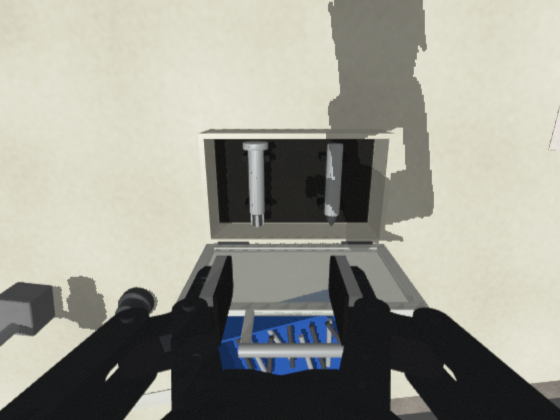

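Cover stands. The ringed mill is at image left: ring (256,146), tip (257,223).

```bash
python3 - <<'E'
from h import *
D=np.load("pics/w4.npy");C=cloud("wrist",D)
u=np.array([.990,-.1409,0]);w=np.array([.1409,.990,0])
for v in range(140,230,4):
    r=C[v,238:275]; k=r[:,2]>.036+0*r[:,2]
    q=r[k]
    if len(q): print(v,len(q),(q@u).mean().round(4),(q@w).min().round(4),(q@w).mean().round(4),(q@w).max().round(4),q[:,2].max().round(4))
s=manip.sense();print(s["tcp_pos"]@u,s["tcp_pos"]@w)
# case rim
R_=C[120:245,190:395].reshape(-1,3);k=abs(R_[:,2]-.065)<.004;q=R_[k];a=q@u;b=q@w
print(np.percentile(a,[.5,99.5]),np.percentile(b,[.5,99.5]))
E
```

```text
144 25 0.4826 0.2137 0.2291 0.2433 0.0553
148 25 0.4874 0.2133 0.2289 0.2432 0.056
152 17 0.4894 0.2192 0.2309 0.2602 0.4492
156 25 0.4984 0.2125 0.2282 0.2442 0.0503
160 25 0.5006 0.2122 0.2291 0.2602 0.4492
164 16 0.508 0.2184 0.2286 0.2377 0.0494
168 16 0.5131 0.2183 0.2284 0.2376 0.0509
172 15 0.5181 0.2199 0.229 0.2375 0.0505
176 15 0.5232 0.2198 0.2289 0.2374 0.0498
180 15 0.5286 0.2194 0.2287 0.2373 0.0484
184 15 0.5337 0.2192 0.2286 0.2372 0.0503
188 16 0.5325 0.2191 0.2304 0.2602 0.4492
192 15 0.5444 0.2185 0.2282 0.2371 0.0495
196 17 0.5431 0.2182 0.2305 0.2602 0.4492
200 15 0.5551 0.2198 0.2293 0.238 0.0507
204 23 0.5561 0.2149 0.232 0.2602 0.4492
208 23 0.5672 0.2123 0.2287 0.2443 0.0489
212 15 0.5718 0.2194 0.2288 0.2377 0.0493
216 13 0.5782 0.2201 0.2285 0.2362 0.049
220 14 0.5731 0.2201 0.2306 0.2602 0.4492
224 13 0.5895 0.2196 0.2282 0.2361 0.0491
0.5128730350805574 0.26008673187690384
[0.46882437 0.60936011] [0.16338267 0.39296008]
```

```bash
python3 -m crank '[{"dp":[-0.02,-0.0314,0],"delta_rot":[0,0,0],"fingers":0.1},{"dp":[-0.02,-0.0314,0.03],"delta_rot":[0,0,0],"fingers":0.1},{"dp":[0,0,0.06],"delta_rot":[0,0,0],"fingers":0.1},{"dp":[0,0,0.07],"delta_rot":[0,0,0],"fingers":0.1},{"dp":[0,0,0.07],"delta_rot":[0,0,0],"fingers":0.1},{"dp":[0,0,0.07],"delta_rot":[0,0,0],"fingers":0.1},{"dp":[0,0,0.06],"delta_rot":[0,0,0],"fingers":0.1},{"dp":[0,0,0.05],"delta_rot":[0,0,0],"fingers":0.1},{"dp":[0,0,0],"delta_rot":[0,0,0],"fingers":0.1}]'
python3 - <<'E'
from h import *
u=np.array([.990,-.1409,0]);w=np.array([.1409,.990,0])
s=manip.sense();print(s["tcp_pos"]@u,s["tcp_pos"]@w,s["tcp_pos"])
E
```

```text
t: 7.92
tcp_pos: [0.5568, 0.1509, 0.1699]
tool_rot: [0.072, 0.997, -0.001, -0.005]
force: [-1.3, 1.2, -1.1]
finger_gap: 0.557
gripper_force: 0.0
0.5299845670335015 0.22783707324196034 [0.55681324 0.150891   0.1699036 ]
```

```bash
python3 -m crank '[{"dp":[0,0.0016,0.04],"delta_rot":[0,0,0],"fingers":0.1},{"dp":[0,0,0.04],"delta_rot":[0,0,0],"fingers":0.1},{"dp":[0,0,0.04],"delta_rot":[0,0,0],"fingers":0.1},{"dp":[0,0,0.032],"delta_rot":[0,0,0],"fingers":0.1},{"dp":[0,0,0],"delta_rot":[0,0,0],"fingers":0.1},{"dp":[0,0,0],"delta_rot":[0,0,0],"fingers":-1},{"dp":[0,0,0],"delta_rot":[0,0,0],"fingers":-1},{"dp":[0,0,0],"delta_rot":[0,0,0],"fingers":-1},{"dp":[0,0,0],"delta_rot":[0,0,0],"fingers":-1},{"dp":[0,0,0],"delta_rot":[0,0,0],"fingers":-1},{"dp":[0,0,0],"delta_rot":[0,0,0],"fingers":-1},{"dp":[0,0,0],"delta_rot":[0,0,0],"fingers":-1}]' 60
python3 - <<'E'
from h import *
u=np.array([.990,-.1409,0]);w=np.array([.1409,.990,0])
s=manip.sense();print(s["tcp_pos"]@u,s["tcp_pos"]@w,R.from_quat(s["tool_rot"]).as_matrix().round(3),s["force"])
E
```

```text
t: 8.92
tcp_pos: [0.561, 0.152, 0.1006]
tool_rot: [0.072, 0.997, 0.0, 0.002]
force: [-0.4, -1.5, 6.6]
finger_gap: 0.211
gripper_force: 58.8
0.5339763488263121 0.22950479146505032 [[-0.99   0.143  0.004]
 [ 0.143  0.99   0.   ]
 [-0.004  0.001 -1.   ]] [-0.39521051 -1.52013256  6.63174824]
```

```bash
python3 -m crank '[{"dp":[0,0,-0.02],"delta_rot":[0,0,0],"fingers":-1},{"dp":[0,0,-0.03],"delta_rot":[0,0,0],"fingers":-1},{"dp":[0,0,-0.05],"delta_rot":[0,0,0],"fingers":-1},{"dp":[0,0,-0.06],"delta_rot":[0,0,0],"fingers":-1},{"dp":[0,0,-0.06],"delta_rot":[0,0,0],"fingers":-1},{"dp":[0,0,-0.06],"delta_rot":[0,0,0],"fingers":-1},{"dp":[0,0,-0.06],"delta_rot":[0,0,0],"fingers":-1},{"dp":[0,0,-0.05],"delta_rot":[0,0,0],"fingers":-1},{"dp":[0,0,-0.03],"delta_rot":[0,0,0],"fingers":-1},{"dp":[0,0,0],"delta_rot":[0,0,0],"fingers":-1},{"dp":[0,0,0],"delta_rot":[0,0,0],"fingers":-1}]' 80
python3 - <<'E'
from h import *
s=manip.sense();print(s["tcp_pos"])
snap("wrist","w5");snap("scene","sc5");snap("side","s5")
a=cv2.imread("pics/w5.png");b=cv2.imread("pics/s5.png")[100:310,80:370];c=cv2.imread("pics/sc5.png")[100:240,140:260]
cv2.imwrite("pics/m5.png",np.hstack([cv2.resize(b,(420,304),interpolation=3),cv2.resize(c,(355,304))[:, :355]]))
# lens/head: cylinder region
for n,f in(("scene","sc5"),("side","s5")):
    C=cloud(n,np.load(f"pics/{f}.npy")).reshape(-1,3)
    q=C[(C[:,0]>.58)&(C[:,0]<.8)&(C[:,1]>-.32)&(C[:,1]<-.13)&(C[:,2]>.22)&(C[:,2]<.36)]
    np.save(f"pics/head_{n}.npy",q);print(n,len(q),q.min(0),q.max(0))
E
```

```text
t: 9.83
tcp_pos: [0.5595, 0.1522, 0.3096]
tool_rot: [0.072, 0.997, 0.0, 0.001]
force: [0.1, -0.4, -2.3]
finger_gap: 0.202
gripper_force: 78.3
[0.55951555 0.15219601 0.30958569]
scene 1477 [ 0.64388349 -0.25572122  0.22083725] [ 0.74269259 -0.19845697  0.3515497 ]
side 1290 [ 0.6376672  -0.26341137  0.22009372] [ 0.7335455  -0.20037637  0.35294461]
```

View pics/m5.png

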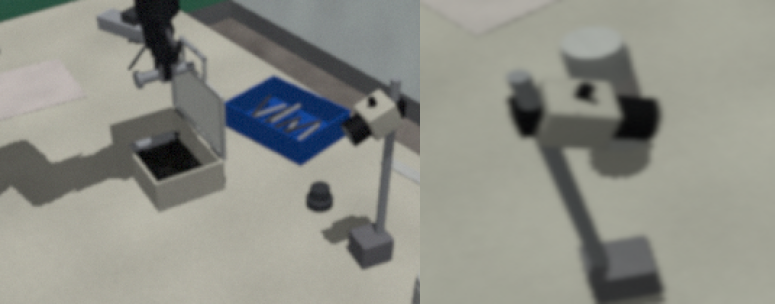

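View pics/w5.png

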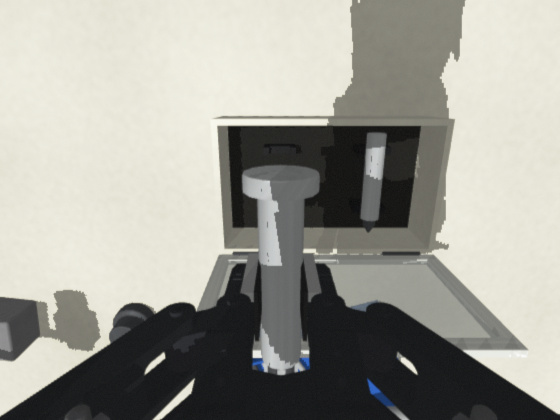

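The mill hangs level in the fingers, ring (281,183) toward the robot; the drill is still in its cradles at (373,180). The lens barrel and stand are unobstructed.

```bash
cat > fit.py <<'E'
from h import *
from scipy.optimize import least_squares
def sdf(P,p):  # p: x,y,z,yaw of lens glass
    yaw=p[3]; M=R.from_euler("ZY",[yaw,-np.radians(25)]).as_matrix() # x back & rising
    L=(P-p[:3])@M
    q=abs(L-[.055,0,0])-.025; bx=np.linalg.norm(np.maximum(q,0),axis=1)+np.minimum(q.max(1),0)
    d=np.stack([np.hypot(L[:,1],L[:,2])-.021,abs(L[:,0]-.015)-.015],1); cy=np.linalg.norm(np.maximum(d,0),axis=1)+np.minimum(d.max(1),0)
    h=P[:,:2]-(p[:2]+.075*np.array([np.cos(yaw),np.sin(yaw)])); po=np.hypot(*h.T)-.008
    return np.minimum(np.minimum(bx,cy),po)
def fithead(P,zfree=True):
    f=lambda p:sdf(P,[p[0],p[1],p[2] if zfree else .270,p[3]])
    r=least_squares(f,[.65,-.22,.27,-.26],loss="soft_l1",f_scale=.0015,x_scale=[.01,.01,.01,.1])
    return r.x,np.median(abs(f(r.x)))
def millfit(n,f,T,tool,zmin=None):
    """fit shank cylinder in tool frame; returns axis point/dir and tail-most"""
    C=cloud(n,np.load(f"pics/{f}.npy")).reshape(-1,3); return (C-T)@tool
E
python3 - <<'E'
from fit import *
A=np.load("pics/head_scene.npy");B=np.load("pics/head_side.npy")
for nm,P in(("scene",A),("side",B),("both",np.vstack([A,B]))):
    x,m=fithead(P);print(nm,x.round(4),np.degrees(x[3]).round(2),m); x,m=fithead(P,False);print("   z fixed",x[[0,1,3]].round(4),m)
s=manip.sense();T=s["tcp_pos"];M=R.from_quat(s["tool_rot"]).as_matrix()
L=millfit("wrist","w5",T,M)
r=L[(abs(L[:,1])<.017)&(L[:,2]>.03)&(L[:,2]<.085)&(L[:,0]>-.02)&(L[:,0]<.075)]
sh=r[(abs(r[:,1])<.0095)&(r[:,0]>.014)&(r[:,0]<.042)]
def f(p):
    d=np.array([1,p[2],p[3]]);d/=np.linalg.norm(d);v=sh-[0,p[0],p[1]]
    return np.linalg.norm(np.cross(v,d),axis=1)-.010
o=least_squares(f,[0,.058,0,0],loss="soft_l1",f_scale=.001);print("mill axis y0,z0,dy,dz",o.x.round(4),len(sh),np.median(abs(o.fun)))
rad=np.linalg.norm(np.cross(r-[0,o.x[0],o.x[1]],[1,o.x[2],o.x[3]]),axis=1)
ring=r[rad>.0135];print("ring x",np.percentile(ring[:,0],[1,5,25,50,75,95,99]).round(4),len(ring))
E
```

```text
scene [ 0.6542 -0.219   0.2687 -0.2677] -15.34 0.0009624240862301965
   z fixed [ 0.6551 -0.2195 -0.2642] 0.0011470538432074295
side [ 0.6492 -0.2182  0.2708 -0.2652] -15.19 0.0012793448682654612
   z fixed [ 0.6488 -0.2182 -0.2639] 0.0012154300691521445
both [ 0.652 -0.219  0.27  -0.263] -15.07 0.0014176878143291882
   z fixed [ 0.652 -0.219 -0.263] 0.0014146153670738341
mill axis y0,z0,dy,dz [-0.0002  0.062   0.0006 -0.0008] 2767 0.00031589036491897794
ring x [-0.0091 -0.0044  0.0104  0.0119  0.0484  0.052   0.0522] 3854
```

```bash
cat > tgt.py <<'E'
from fit import *
def target(lens,psi,tipL=np.array([-.058,0,.062]),back=0.,dax=np.array([1,0,0.])):
    X=np.array([np.cos(psi)*np.cos(np.radians(25)),np.sin(psi)*np.cos(np.radians(25)),np.sin(np.radians(25))])
    y=np.array([-np.sin(psi),np.cos(psi),0]); M=np.stack([-X,y,np.cross(-X,y)],1)
    return lens-(.09+back)*X-M@tipL,M,X
if __name__=="__main__":
    s=manip.sense();T=s["tcp_pos"];M0=R.from_quat(s["tool_rot"]).as_matrix()
    for back in(0,.08):
        t,M,X=target(np.array([.652,-.219,.270]),np.radians(-15.1),back=back)
        rv=R.from_matrix(M0.T@M).as_rotvec()
        print(back,"tcp",t.round(4),"dp now-axes",(M0.T@(t-T)/.5).round(4),"new axes",(M.T@(t-T)/.5).round(4),"rot",(rv/2/np.pi).round(4),np.degrees(rv).round(1))
E
python3 tgt.py
```

```text
0 tcp [ 0.4972 -0.1772  0.2636] dp now-axes [ 0.0272 -0.6692  0.0872] new axes [-0.0114 -0.6677  0.1008] rot [ 0.004  -0.07    0.0189] [  1.4 -25.2   6.8]
0.08 tcp [ 0.4272 -0.1583  0.2298] dp now-axes [ 0.1709 -0.6518  0.1554] new axes [ 0.1486 -0.6677  0.1008] rot [ 0.004  -0.07    0.0189] [  1.4 -25.2   6.8]
```

```bash
python3 -m crank '[{"dp":[0.005,-0.03,0],"delta_rot":[0,0,0],"fingers":-1},{"dp":[0.01,-0.05,0],"delta_rot":[0,0,0],"fingers":-1},{"dp":[0.01,-0.07,0],"delta_rot":[0,0,0],"fingers":-1},{"dp":[0.01,-0.075,0],"delta_rot":[0,0,0],"fingers":-1},{"dp":[0.01,-0.075,0],"delta_rot":[0,0,0],"fingers":-1},{"dp":[0.01,-0.075,0],"delta_rot":[0,0,0],"fingers":-1},{"dp":[0.01,-0.075,0],"delta_rot":[0,0,0],"fingers":-1},{"dp":[0.01,-0.075,0],"delta_rot":[0,0,0],"fingers":-1},{"dp":[0.01,-0.06,0],"delta_rot":[0,0,0],"fingers":-1},{"dp":[0.01,-0.045,0],"delta_rot":[0,0,0],"fingers":-1},{"dp":[0.005,-0.025,0],"delta_rot":[0,0,0],"fingers":-1},{"dp":[0,0,0],"delta_rot":[0,0,0],"fingers":-1}]' 80
python3 -m crank '[{"dp":[0,0,0],"delta_rot":[0.0005,-0.009,0.0024],"fingers":-1},{"dp":[0,0,0],"delta_rot":[0.0005,-0.009,0.0024],"fingers":-1},{"dp":[0,0,0],"delta_rot":[0.0005,-0.009,0.0024],"fingers":-1},{"dp":[0,0,0],"delta_rot":[0.0005,-0.009,0.0024],"fingers":-1},{"dp":[0,0,0],"delta_rot":[0.0005,-0.009,0.0024],"fingers":-1},{"dp":[0,0,0],"delta_rot":[0.0005,-0.009,0.0024],"fingers":-1},{"dp":[0,0,0],"delta_rot":[0.0005,-0.009,0.0024],"fingers":-1},{"dp":[0,0,0],"delta_rot":[0.0005,-0.007,0.0021],"fingers":-1},{"dp":[0,0,0],"delta_rot":[0,0,0],"fingers":-1},{"dp":[0,0,0],"delta_rot":[0,0,0],"fingers":-1},{"dp":[0,0,0],"delta_rot":[0,0,0],"fingers":-1}]' 80
python3 tgt.py
python3 - <<'E'
from h import *
print(manip.sense()["q"].round(3));snap("wrist","w6");snap("side","s6");snap("scene","sc6")
a=cv2.imread("pics/w6.png");b=cv2.imread("pics/s6.png")[100:310,200:410]
cv2.imwrite("pics/m6.png",np.hstack([cv2.resize(a,(400,300)),cv2.resize(b,(300,300),interpolation=3)]))
E
```

```text
t: 10.98
tcp_pos: [0.4624, -0.1673, 0.3072]
tool_rot: [0.073, 0.997, 0.0, -0.001]
force: [-0.1, 0.8, -1.2]
finger_gap: 0.199
gripper_force: 78.5
t: 11.9
tcp_pos: [0.4638, -0.1646, 0.3083]
tool_rot: [0.128, 0.968, -0.027, 0.216]
force: [-0.2, -0.2, -1.6]
finger_gap: 0.203
gripper_force: 78.6
0 tcp [ 0.4972 -0.1772  0.2636] dp now-axes [-0.0265 -0.0072  0.111 ] new axes [-0.0267 -0.007   0.111 ] rot [ 0.0004  0.0004 -0.    ] [ 0.1  0.1 -0. ]
0.08 tcp [ 0.4272 -0.1583  0.2298] dp now-axes [ 0.1335 -0.0073  0.1107] new axes [ 0.1333 -0.007   0.111 ] rot [ 0.0004  0.0004 -0.    ] [ 0.1  0.1 -0. ]
[-0.644  0.25   1.991  0.331  0.514 -2.209]
```

View pics/m6.png

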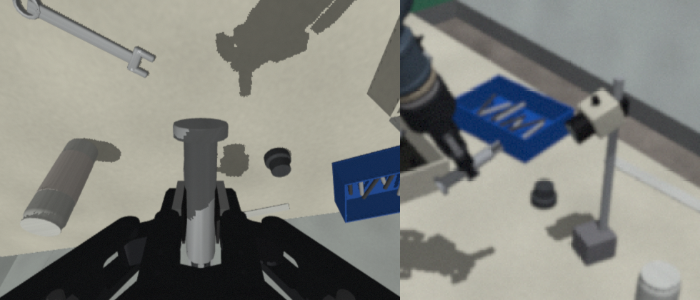

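```bash
python3 -m crank '[{"dp":[0,-0.002,0.02],"delta_rot":[0,0,0],"fingers":-1},{"dp":[0,-0.002,0.03],"delta_rot":[0,0,0],"fingers":-1},{"dp":[0,-0.002,0.03],"delta_rot":[0,0,0],"fingers":-1},{"dp":[0,-0.001,0.02],"delta_rot":[0,0,0],"fingers":-1},{"dp":[0,0,0.011],"delta_rot":[0.0004,0.0004,0],"fingers":-1},{"dp":[-0.005,0,0],"delta_rot":[0,0,0],"fingers":-1},{"dp":[-0.01,0,0],"delta_rot":[0,0,0],"fingers":-1},{"dp":[-0.007,0,0],"delta_rot":[0,0,0],"fingers":-1},{"dp":[0,0,0],"delta_rot":[0,0,0],"fingers":-1},{"dp":[0,0,0],"delta_rot":[0,0,0],"fingers":-1},{"dp":[0,0,0],"delta_rot":[0,0,0],"fingers":-1},{"dp":[0,0,0],"delta_rot":[0,0,0],"fingers":-1}]' 80
python3 tgt.py
cat > meas.py <<'E'
from tgt import *
import sys
k=sys.argv[1]; s=manip.sense();T=s["tcp_pos"];M=R.from_quat(s["tool_rot"]).as_matrix()
for n in("scene","side"):
    Ds=[snap(n,n+k)[1] for _ in range(3)]; C=cloud(n,np.median(Ds,0)).reshape(-1,3)
    H=C[(C[:,0]>.61)&(C[:,0]<.8)&(C[:,1]>-.32)&(C[:,1]<-.13)&(C[:,2]>.22)&(C[:,2]<.36)]
    h,m=fithead(H); hz,_=fithead(H,False); hz[2]=.27; print(n,"lens",h.round(4),m.round(4),"zfix",hz.round(4))
    L=(C-T)@M; r=L[(abs(L[:,1])<.03)&(abs(L[:,2]-.062)<.03)]
    sh=r[(r[:,0]<-.014)&(r[:,0]>-.038)]; sh=sh[np.hypot(sh[:,1],sh[:,2]-.062)<.02]
    def f(p): return np.hypot(sh[:,1]-p[0],sh[:,2]-p[1])-.010
    o=least_squares(f,[0,.062],loss="soft_l1",f_scale=.001)
    rr=r[np.hypot(r[:,1]-o.x[0],r[:,2]-o.x[1])<.012]
    print("  shank",len(sh),"axis y,z",o.x.round(4),np.median(abs(o.fun)).round(4),"tip x pct",np.percentile(rr[rr[:,0]<-.04,0],[0,1,3,10]).round(4))
    tip=T+M@np.array([-.058,*o.x]); X=-M[:,0]; psi=h[3]
    for q in(h,hz):
        d=M.T@(q[:3]-tip); print("  lens rel to tip in tool axes (want -90,0,0):",(d*1000).round(1),"yaw err deg",np.degrees(q[3]-np.arctan2(X[1],X[0])).round(2))
E
python3 meas.py 7
```

```text
t: 13.05
tcp_pos: [0.4949, -0.1769, 0.2634]
tool_rot: [0.129, 0.968, -0.029, 0.215]
force: [0.7, -0.8, -2.4]
finger_gap: 0.204
gripper_force: 78.6
0 tcp [ 0.4972 -0.1772  0.2636] dp now-axes [-0.0043  0.0005  0.0015] new axes [-0.0043  0.0005  0.0015] rot [-0.0002  0.0003 -0.0001] [-0.1  0.1 -0. ]
0.08 tcp [ 0.4272 -0.1583  0.2298] dp now-axes [0.1557 0.0003 0.0012] new axes [0.1557 0.0005 0.0015] rot [-0.0002  0.0003 -0.0001] [-0.1  0.1 -0. ]
scene lens [ 0.654  -0.2189  0.2687 -0.2677] 0.0008 zfix [ 0.655  -0.2194  0.27   -0.2642]
  shank 87 axis y,z [0.0015 0.062 ] 0.0005 tip x pct [-0.2499 -0.2497 -0.2495 -0.2478]
  lens rel to tip in tool axes (want -90,0,0): [-93.3  -0.4   3. ] yaw err deg -0.19
  lens rel to tip in tool axes (want -90,0,0): [-94.8  -0.7   2.3] yaw err deg 0.01
side lens [ 0.6494 -0.218   0.2708 -0.2665] 0.0009 zfix [ 0.649 -0.218  0.27  -0.265]
  shank 102 axis y,z [0.0016 0.0583] 0.0006 tip x pct [-0.2462 -0.246  -0.245  -0.2404]
  lens rel to tip in tool axes (want -90,0,0): [-89.9  -1.    2.8] yaw err deg -0.12
  lens rel to tip in tool axes (want -90,0,0): [-89.2  -1.1   3.3] yaw err deg -0.04
```

```bash
python3 - <<'E'
from tgt import *
s=manip.sense();T=s["tcp_pos"];M=R.from_quat(s["tool_rot"]).as_matrix()
for n,y0,z0 in(("scene",.0015,.062),("side",.0016,.0583)):
    D=np.load(f"pics/{n}7.npy");C=cloud(n,D).reshape(-1,3);L=(C-T)@M
    rad=np.hypot(L[:,1]-y0,L[:,2]-z0); 
    tip=L[(rad<.012)&(L[:,0]<-.042)&(L[:,0]>-.075)][:,0]; tail=L[(rad<.019)&(L[:,0]>.035)&(L[:,0]<.07)]
    print(n,"tip",np.sort(tip).round(4)[:12],len(tip),"tail",np.sort(tail[:,0]).round(4)[-12:],"ringfront",np.sort(tail[(np.hypot(tail[:,1]-y0,tail[:,2]-z0)>.014)][:,0]).round(4)[:6])
w=np.load("pics/w6.npy")
C=cloud("wrist",w)  # same tool-relative geometry: use model pose now vs TCP now
L=((C.reshape(-1,3))-T)@M; rad=np.hypot(L[:,1],L[:,2]-.0615)
g=L[(rad>.0125)&(rad<.019)&(L[:,0]>.035)&(L[:,0]<.06)&(abs(L[:,1])<.018)&(L[:,2]<.062)]
print("ring wrist",np.percentile(g[:,0],[0,2,10,50,90,98,100]).round(4))
t=T+M@np.array([-.058,0,.061]);print("tip kin",t)
E
```

```text
scene tip [-0.0601 -0.0599 -0.0598 -0.0594 -0.0592 -0.0592 -0.0592 -0.0592 -0.0592
 -0.0589 -0.0588 -0.0586] 65 tail [0.0476 0.0476 0.0487 0.0489 0.0489 0.049  0.0492 0.0494 0.0499 0.0515
 0.0522 0.0527] ringfront [0.0421 0.0432 0.0434 0.0435 0.0437 0.044 ]
side tip [-0.0562 -0.056  -0.0556 -0.0554 -0.055  -0.0548 -0.0543 -0.0542 -0.054
 -0.0535 -0.0532 -0.0531] 46 tail [0.0522 0.0523 0.0524 0.0524 0.0526 0.0529 0.053  0.0531 0.0532 0.0535
 0.0536 0.0536] ringfront [0.0358 0.0359 0.0382 0.0412 0.0459 0.0459]
ring wrist [0.0443 0.0449 0.0457 0.0492 0.0523 0.0526 0.053 ]
tip kin [ 0.5706782  -0.19754104  0.23243686]
```

```bash
python3 -m crank '[{"dp":[-0.0023,-0.0005,0.0025],"delta_rot":[0,0,0],"fingers":-1},{"dp":[-0.0023,-0.0005,0.0025],"delta_rot":[0,0,0],"fingers":-1},{"dp":[0,0,0],"delta_rot":[0,0,0],"fingers":-1},{"dp":[0,0,0],"delta_rot":[0,0,0],"fingers":-1},{"dp":[0,0,0],"delta_rot":[0,0,0],"fingers":-1},{"dp":[0,0,0],"delta_rot":[0,0,0],"fingers":-1},{"dp":[0,0,0],"delta_rot":[0,0,0],"fingers":-1},{"dp":[0,0,0],"delta_rot":[0,0,0],"fingers":-1}]' 80
python3 meas.py 8; python3 tgt.py
python3 - <<'E'
from cov import *
cover("side","s9");a=cv2.imread("pics/scene8.png");b=cv2.imread("pics/side8.png")
cv2.imwrite("pics/m9.png",np.hstack([cv2.resize(a[90:400,120:430],(400,400)),cv2.resize(b[90:400,120:430],(400,400))]))
print(manip.sense()["t"],abs(manip.sense()["qd"]).max())
E
```

```text
t: 14.02
tcp_pos: [0.498, -0.1783, 0.2618]
tool_rot: [0.129, 0.968, -0.029, 0.215]
force: [0.8, -0.1, -0.9]
finger_gap: 0.202
gripper_force: 78.6
scene lens [ 0.6541 -0.219   0.2687 -0.2683] 0.0008 zfix [ 0.6551 -0.2195  0.27   -0.2646]
  shank 83 axis y,z [0.0013 0.062 ] 0.0005 tip x pct [-0.2475 -0.2473 -0.2472 -0.2461]
  lens rel to tip in tool axes (want -90,0,0): [-91.    0.3   0.2] yaw err deg -0.22
  lens rel to tip in tool axes (want -90,0,0): [-92.5   0.1  -0.6] yaw err deg -0.01
side lens [ 0.6495 -0.2179  0.2707 -0.2685] 0.0009 zfix [ 0.6491 -0.218   0.27   -0.2658]
  shank 99 axis y,z [0.0017 0.0582] 0.0006 tip x pct [-0.2437 -0.2434 -0.2428 -0.1906]
  lens rel to tip in tool axes (want -90,0,0): [-87.6  -0.3   0.2] yaw err deg -0.24
  lens rel to tip in tool axes (want -90,0,0): [-86.9  -0.4   0.7] yaw err deg -0.08
0 tcp [ 0.4972 -0.1772  0.2636] dp now-axes [ 0.0004  0.0016 -0.0042] new axes [ 0.0004  0.0017 -0.0042] rot [-0.0002  0.0002 -0.0001] [-0.1  0.1 -0. ]
0.08 tcp [ 0.4272 -0.1583  0.2298] dp now-axes [ 0.1604  0.0015 -0.0044] new axes [ 0.1604  0.0017 -0.0042] rot [-0.0002  0.0002 -0.0001] [-0.1  0.1 -0. ]
side 25 25 c [0.6489 0.2591 0.0807] n [ 0.9866 -0.1358 -0.0901] theta 1.6610493203673102 az -7.834708364407249
14.3667 0.00251439512842226
```

View pics/m9.png

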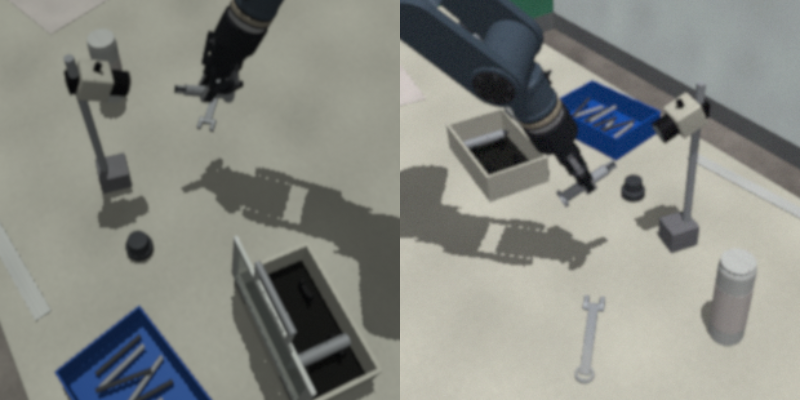

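The mill points at the lens on axis, the cover stands upright, and the drill is still in its cradles.

```bash
python3 - <<'E'
from cov import *
cover("scene","sc10"); print(manip.sign_off())
E
```

```text
scene 1705 1705 c [0.6493 0.1946 0.1399] n [ 0.99   -0.1413 -0.0041] theta 1.5749343550836308 az -8.122639043379406
the job is handed in; nothing more can be done
None
```

I handed the job in at about 14.5 s, but `sign_off` gave no verdict. The cover stands by itself at about 90.2°. The gripper holds the ringed mill still, in line with the lens, with its cutting end about 90 mm from the glass and centred in view to within about 1 mm as measured.

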